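# Load a weld plate into the drill jig

## Robot

A 6-joint arm with a two-finger parallel gripper is mounted at the origin on a cart in front of the work surface, level with it; the furniture and walls round the work are solid. World frame = base frame: x ahead of the robot, y to its left, z up, the work surface at z = 0. Lengths are in mm, angles in rad, forces in N, time in s.
With the tool pointing down it reaches from about 350 to 775 mm from the base axis. Payload 7.3 kg.
Tool frame: the origin (TCP) lies midway between the tips of the shut fingers; the grasp point (between the pads) lies 19 mm behind it; x points along the fingers, y is the direction in which the jaws open and shut, and the axes are right-handed (so a half turn about x gives the same grasp; the last joint's range is limited). The gripper opens to 92 mm and grips with 3 to 60 N. Pads are 19 mm wide; open, the fingers measure 130 mm over their backs; the gripper's body (75 mm by 190 mm) begins 47 mm behind the grasp point.
Start: joints at [1.186, 0.342, 1.524, -0, 1.275, -0.146], TCP at [124.166, 510.125, 226.741] pointing down, gripper open.
Joint ranges: [-2.53, 2.53], [-0.77, 2.02], [0.04, 2.7], [-1, 4.14], [0.28, 2.66], [-3.11, 3.11]. Speed limits (rad/s): [2.57, 2.57, 3.14, 3.14, 3.14, 3.14].

## Interface

Orientations are given as [roll, pitch, yaw] about the fixed x, y, z axes, in that order (R = Rz(yaw) Ry(pitch) Rx(roll)).
In Python, from plant import bot gives the robot as it stands. The module is installed in compiled form; this text tells all that it offers.
- The arm moves only by the shell command python3 -m handwheel 'ROWS' [OPENING]. ROWS is JSON, a list that holds one entry, the list of rows, each a list of 4 numbers: the shift along the tool's x, y, z in cm, then the turn about the tool's x in rad. A call has 1 to 8 rows; each row shifts and turns the commanded pose from where the row before left it, along the tool's axes as they then stand; what a row does not reach is not made up. A row lasts 1/12 s, in which the tool goes at most 41.7 mm and 7.16 degrees, less where a joint would pass 70% of its speed; a pose out of reach is approached as far as the arm can. A call is refused whole if a number of a shift passes 4.17 or a number of a turn 0.125, either way. A call with a gripper value outside its range is refused whole. OPENING is the opening, from 0 (shut) to 1 (fully open), set as the call begins (- or left out, the last holds). The fingers move at their own pace and stop on an object; the grip force is fixed at half the most. Time passes only in rows, so rows that do not move let the fingers close. It gives the time, the measured TCP pose, the force and the opening at its end, in the units of the state.
- bot.get_obs(): the state, without advancing time (a new reading comes with each control period).
- bot.capture(name): name is "scene" or "top"; returns (picture, depth): 420x560x3 uint8, red, green, blue; 420x560 float32, mm along the optical axis (not along the pixel's ray), 0 where there is no reading.
- bot.camera_model(name): a dict with "fx", "fy", "cx", "cy" (pixels), "dist_coeffs" ([k1, k2, p1, p2, k3] as OpenCV has them; the pictures are not rectified), "position" and "rotation" of the camera in the world. Camera axes: x right, y down, z forward; pixel columns grow to the right and rows downward; lengths in mm; the calibration is good to about 2 mm. A picture is of the moment at which its call begins. camera_model takes no time and is no camera call.
- bot.close_job(): hands the job in, once; it reports no verdict.
Trained networks look in the newest picture that a camera, given by its name, has taken for a name from the list of things; names that differ only in an ending like _2 or _b are one class to them, and where a whole thing is asked for, a point or a joint stands for the part that bears it (a point fixed in the world has none). Each returns a list of dicts, best first, with "conf" (0 to 1); they miss things now and then, are a little off and sometimes report something else, mostly with a low value. They report only what shows in the picture. A call takes as long as a camera call.
- bot.find_in(camera, label): "bbox" ([left, top, width, height] in pixels, round what is visible of it).
- bot.spot_point(camera, label): "point" ([column, row] in pixels: a listed point, or the origin of a listed thing).
The state is a dict: "time": time; "joint_positions": joint angles; "dq": joint speeds; "tau": joint torques, N m; "tool_pos": TCP position; "tcp_rot": TCP orientation; "contact_force": force on the tool from outside, world axes, zero at the start; "moment": the same for the moment, N m; "grip_width": finger opening in mm.
Only numpy, scipy, OpenCV 4.12 (cv2) and the standard library are available. Lean on these libraries where they do the work, as an engineer would, in place of code of your own. Each camera call takes 0.05 s, during which the arm holds its last target.

## Task

Load the steel weld plate into the drill jig: with the fingertips on the flat behind its threaded socket, press the plate down hard against the sprung bed and, keeping it down, slide it along the channel under the turned-up end of the leaf spring until its front edge is fully home against the two stop pins. Then let go, so that the leaf spring alone holds it down flat. Only press and push the plate, never lift it out of the channel, and leave the loose fittings by the jig where they stand.

Things in the scene. Friction and masses are not known exactly. Their poses are not given: they have to be found in the camera images.
- drill_jig: Fixed bench drill jig, grey base 300 x 96 x 12 mm. Origin on the bench under its centre; x runs along its channel in the direction the plate must be pushed (away from the robot), z up. Two guide rails along x, 52 mm apart inside, tops 29 mm above the bench (screws to 33 mm). At the far end, x = 72 to 150 mm, a U-shaped bush plate over the channel, top 45 mm, bushes to 49 mm.
- stop_pins (a point): Midway between the two upright stop pins (36 mm apart across the channel), on the line of their near faces, at the height of the land: x = 100, z = 20 mm of the jig. (A bench vice 182 mm high stands to the left of the jig, its jaws within about 0.2 m; keep the gripper clear of it.)
- ejector_bed (a joint): Sprung aluminium bed between the rails, 190 x 50 mm, x = -145 to 45 mm of the jig; the plate lies on it. 0 = raised, top 26 mm above the bench; 0.006 m = fully down, top 20 mm above the bench and level with the fixed steel land beyond it, under the leaf spring. It stays level and pushes up with 8 N raised, 14 N fully down (the plate's 3 to 4 N weight helps to hold it down).
- bed_top (a point): Centre of the bed's upper face.
- drag_spring (a joint): Dark leaf spring 13 mm wide over the middle of the channel, clamped at the far end; 0 = at rest, grows (rad) as it is lifted. At rest its lowest point (jig x = 68 mm) is 3.5 mm, its turned-up free end 8.5 mm above the land. A plate under it lifts it to about 0.035 rad and is held down by it with about 24 N, more than the bed's push; pushing the plate in under it takes up to about 25 N.
- spring_tip (a point): The blunt free end of the leaf spring, towards the open end of the channel (jig x = 51.5 mm, about 29 mm above the bench). Only a plate pressed to within about 2 mm of fully down passes under it; one that rides higher butts squarely against it.
- weld_plate: Dark steel plate 140 mm long (its x, along the channel) x 50 x 6 mm, about 0.36 kg, with a round threaded socket 28 mm across, 22 mm high, upright on its centre. Origin at the centre of its underside, axes as the jig's. It starts on the raised bed, its front edge 15 to 55 mm short of the spring's free end. Fully home its origin is at x = 30, z = 20 mm of the jig.
- press_spot (a point): Middle of the plate's upper face behind the socket (plate x = -42, z = 6 mm), where to press; this flat runs from plate x = -70 to -14 mm, 50 mm wide. Pushing on against the back of the socket moves the plate along.
- union_nut: Loose big brass union nut, 50 x 57 x 30 mm, left of the far end of the jig; bystander, origin under its centre.
- brass_nipple: Loose brass hex nipple standing on end, 32 x 36 x 38 mm, left of the far end of the jig; bystander, origin under its centre.
- copper_coupling: Loose copper coupling standing on end, 32 mm across, 44 mm high, left of the far end of the jig; bystander, origin under its centre.

How it is judged:
By the outcome, as a careful person would: the job done as asked, in the order asked, and still so for the second after the job is handed in, with the robot touching nothing.
It also fails if it takes over 48 s, if anything falls off the work surface, if the arm or the gripper's body presses on something with over 40 N, if the wrist force passes 120 N, or if a joint passes its speed limit or range.

## Working session

There is one attempt and no reset: what is moved stays moved. The work goes in short steps, Python scripts to look and compute and a shell command to move; the robot and the scene stay as the last step left them, time stands still between calls to the robot, and variables do not carry over. Pictures are saved under pics/ and viewed, and the job is handed in when it is done.

```bash
mkdir -p pics
cat > h.py <<'E'
import numpy as np, cv2
from plant import bot
def cam(n):
    m=bot.camera_model(n)
    K=np.array([[m["fx"],0,m["cx"]],[0,m["fy"],m["cy"]],[0,0,1.]])
    R=np.array(m["rotation"]); 
    return K,np.array(m["dist_coeffs"],float),R,np.array(m["position"],float)
def ray(n,px):
    K,d,R,p=cam(n)
    u=cv2.undistortPoints(np.array([[px]],float),K,d)[0,0]
    return R@np.array([u[0],u[1],1.]),p
def atz(n,px,z):
    r,p=ray(n,px); return p+r*(z-p[2])/r[2]
def proj(n,P):
    K,d,R,p=cam(n)
    c=R.T@(np.array(P,float)-p)
    q,_=cv2.projectPoints(c.reshape(1,1,3),np.zeros(3),np.zeros(3),K,d); return q[0,0]
def atdepth(n,px,D):
    r,p=ray(n,px); z=D[int(round(px[1])),int(round(px[0]))]; return p+r*z
E
python3 - <<'E'
from h import *
o=bot.get_obs(); print(o)
for n in("top","scene"):
    m=bot.camera_model(n); print(n,m)
    p,d=bot.capture(n); cv2.imwrite(f"pics/{n}0.png",cv2.cvtColor(p,cv2.COLOR_RGB2BGR)); np.save(f"pics/{n}0.npy",d)
    for l,z in(("stop_pins",20),("bed_top",26),("spring_tip",29),("press_spot",32),("weld_plate",26),("drill_jig",0)):
        for r in bot.spot_point(n,l)[:2]: print(n,l,np.round(r["point"],1),round(r["conf"],2),np.round(atz(n,r["point"],z),1))
E
```

```text
{'time': 0.0, 'joint_positions': array([ 1.18600700e+00,  3.42706613e-01,  1.52501773e+00,  1.91095113e-05,
        1.27536070e+00, -1.46025458e-01]), 'dq': array([ 9.34609492e-04,  5.63680067e-04,  2.86356663e-04,  1.33183839e-03,
       -1.14243094e-03, -4.13322588e-05]), 'tau': array([-3.14545950e-04, -4.31237483e+01, -2.44217420e+01,  7.16686388e-02,
        5.59272605e-02, -9.94235324e-05]), 'tool_pos': array([123.99914199, 509.73959671, 226.05305958]), 'tcp_rot': array([-1.72906549,  1.56930383, -1.96783495]), 'contact_force': array([-0.25823108, -0.24182962, -0.20922586]), 'moment': array([-0.00850275,  0.01346586,  0.00504903]), 'grip_width': 91.75988706255035}
top {'fx': 408.5935955952304, 'fy': 408.5935955952304, 'cx': 272.28263297801453, 'cy': 209.31827200622746, 'dist_coeffs': array([-0.11438364,  0.        ,  0.        ,  0.        ,  0.        ]), 'position': array([ 401.67350292, -236.84913568,  890.27688197]), 'rotation': array([-2.89904504e+00,  9.97779022e-04, -1.57181958e+00])}Traceback (most recent call last):
  File "<stdin>", line 7, in <module>
  File "h.py", line 13, in atz
    r,p=ray(n,px); return p+r*(z-p[2])/r[2]
                                       ~^^^
IndexError: invalid index to scalar variable.
```

```bash
sed -i 's/R=np.array(m\["rotation"\]);/R=Rot.from_euler("xyz",m["rotation"]).as_matrix()/; 1a from scipy.spatial.transform import Rotation as Rot' h.py
python3 - <<'E'
from h import *
for n in("top","scene"):
    m=bot.camera_model(n); print(n,m['position'],m['rotation'])
    p,d=bot.capture(n); cv2.imwrite(f"pics/{n}0.png",cv2.cvtColor(p,cv2.COLOR_RGB2BGR)); np.save(f"pics/{n}0.npy",d)
    for l,z in(("stop_pins",20),("bed_top",26),("spring_tip",29),("press_spot",32),("weld_plate",26),("drill_jig",0)):
        for r in bot.spot_point(n,l)[:2]: print(n,l,np.round(r["point"],1),round(r["conf"],2),np.round(atz(n,r["point"],z),1))
o=bot.get_obs();print(o['time']); print(Rot.from_euler('xyz',o['tcp_rot']).as_matrix().round(3))
E
```

```text
top [ 401.67350292 -236.84913568  890.27688197] [-2.89904504e+00  9.97779022e-04 -1.57181958e+00]
top stop_pins [325.5 197.4] 0.8 [ 644.  -354.1   20. ]
top press_spot [318.8 280.5] 0.71 [ 461.1 -333.    32. ]
top weld_plate [318.8 261.8] 0.81 [ 500.8 -334.6   26. ]
top drill_jig [320.3 237.1] 0.73 [ 558.5 -342.3    0. ]
scene [266.14538902 293.04901953 622.13104245] [-2.31272047  0.00868692 -2.59657362]
scene stop_pins [276.2 174.8] 0.69 [ 659.7 -354.3   20. ]
scene spring_tip [299.3 183.8] 0.48 [ 601.7 -343.5   29. ]
scene press_spot [366.7 210.6] 0.7 [ 460.1 -336.    32. ]
scene weld_plate [347.  204.7] 0.66 [ 499.3 -338.7   26. ]
scene drill_jig [319.9 202.1] 0.86 [ 557.3 -346.6    0. ]
0.8
[[ 0.     0.237  0.972]
 [ 0.     0.972 -0.237]
 [-1.     0.     0.   ]]
```

View pics/top0.png

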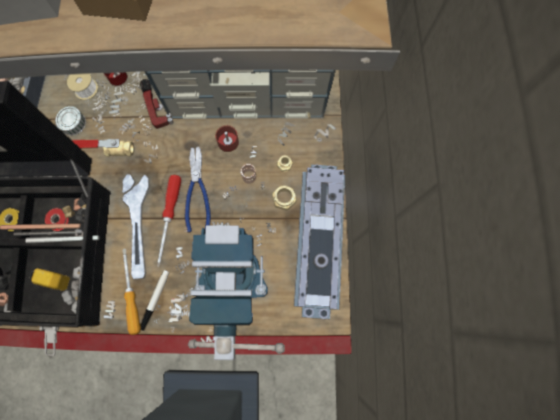

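View pics/scene0.png

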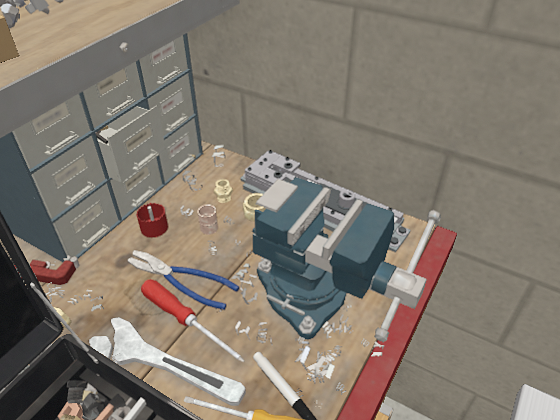

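Run:
```python
from h import *
p=cv2.imread("pics/top0.png"); c=p[155:330,285:360]; cv2.imwrite("pics/z1.png",cv2.resize(c,None,fx=3.4,fy=3.4,interpolation=cv2.INTER_CUBIC))
d=np.load("pics/top0.npy")
# points world cloud heights
K,dc,R,pos=cam("top")
vv,uu=np.mgrid[155:330,285:360]
u=cv2.undistortPoints(np.stack([uu,vv],-1).reshape(-1,1,2).astype(float),K,dc)[:,0]
z=d[155:330,285:360].ravel()
P=pos+ (np.c_[u*z[:,None],z])@R.T
np.save("pics/P.npy",P)
ok=z>0; H=P[:,2]
for lo,hi in((26,31),(9,15),(42,48),(30,34),(20,25),(50,60)):
    s=ok&(H>lo)&(H<hi); print(lo,hi,s.sum())
s=ok&(H>5)&(H<60)&(P[:,1]<-270)
Q=P[s][:,:2].astype(np.float32); r=cv2.minAreaRect(Q); print(r, cv2.boxPoints(r))
b=ok&(abs(H)<6); print("bench z",np.median(H[b]))
```

```text
26 31 2061
9 15 973
42 48 1005
30 34 1520
20 25 378
50 60 103
((558.16748046875, -333.501220703125), (127.14995574951172, 348.3722839355469), 89.62203979492188) [[ 383.56573 -395.92578]
 [ 731.9305  -398.22388]
 [ 732.7692  -271.07666]
 [ 384.40448 -268.77856]]
bench z -0.2920214024440497
```

View pics/z1.png

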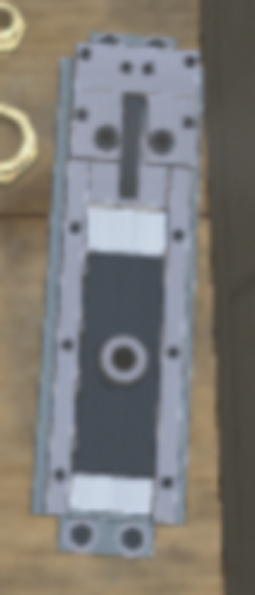

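Run:
```python
from h import *
f=lambda q:(q[0]/3.4-.35+285,q[1]/3.4-.35+155)
W=lambda q,z:atz("top",f(q),z)[:2]
L=[W(q,33) for q in((75,228),(68,345),(60,474))]; Rr=[W(q,33) for q in((178,235),(173,352),(166,483))]
print(np.round(L,1),np.round(Rr,1))
for S in(L,Rr): 
    d=S[0]-S[2]; print("yaw",np.arctan2(d[1],d[0]))
print("mid",[np.round((a+b)/2,1) for a,b in zip(L,Rr)])
print("spring tip",W((129,198),29),"spring far",W((133,94),40))
print("socket",W((124,357),46),"plate front corners z32",W((87,250),32),W((165,256),32),"back",W((77,472),32),W((158,477),32))
print("bed front",W((88,207),26),W((165,213),26),"bed back",W((70,507),26),W((152,512),26))
print("bushplate near edge",W((70,160),45),W((196,168),45),"far",W((78,42),45),W((200,50),45))
P=np.load("pics/P.npy")
s=(P[:,2]>41)&(P[:,2]<52)&(P[:,1]<-290)&(P[:,0]>600)
r=cv2.minAreaRect(P[s][:,:2].astype(np.float32)); print(r)
s=(P[:,2]>51)&(P[:,2]<62)&(P[:,1]<-290)&(P[:,0]<600); print(s.sum(),P[s].mean(0))
```

```text
[[ 586.3 -310.1]
 [ 512.1 -304.3]
 [ 433.3 -298.1]] [[ 581.6 -375.2]
 [ 507.5 -369.4]
 [ 427.4 -362.6]]
yaw -0.0785259589303004
yaw -0.08207058270641596
mid [array([ 584. , -342.7]), array([ 509.8, -336.9]), array([ 430.4, -330.3])]
spring tip [ 606.65666002 -345.38429783] spring far [ 672.70723947 -348.73558758]
socket [ 502.99198077 -337.31379714] plate front corners z32 [ 572.30835331 -317.46377039] [ 568.33009512 -366.66006263] back [ 434.46897253 -308.51148165] [ 431.13044543 -357.91951906]
bed front [ 601.49734498 -319.30361361] [ 597.4767796  -368.56728882] bed back [ 413.56988143 -304.36968036] [ 410.2105232  -354.48971505]
bushplate near edge [ 627.51675075 -306.84442864] [ 622.23531714 -386.40350625] far [ 706.25099476 -313.70220365] [ 700.93181097 -392.50047413]
((665.1635131835938, -349.9919738769531), (80.70296478271484, 77.70307922363281), 85.04505157470703)
91 [ 500.13129657 -336.72792265   53.56602311]
```

Run:
```python
from h import *
d=np.load("pics/top0.npy"); K,dc,R,pos=cam("top")
vv,uu=np.mgrid[0:420,0:560]
u=cv2.undistortPoints(np.stack([uu,vv],-1).reshape(-1,1,2).astype(float),K,dc)[:,0]
z=d.ravel(); P=pos+(np.c_[u*z[:,None],z])@R.T; P=P[z>0]
print("max z grid: rows x (50mm), cols y from 500 to -450")
for x in range(200,900,50):
    row=[]
    for y in range(500,-450,-50):
        s=(P[:,0]>=x)&(P[:,0]<x+50)&(P[:,1]<=y)&(P[:,1]>y-50)
        row.append(int(P[s,2].max()) if s.any() else -999)
    print(x,row)
s=(P[:,2]>60)&(P[:,2]<230)&(P[:,0]>300)&(P[:,0]<640)&(P[:,1]<-50)&(P[:,1]>-300)
V=P[s]; 
for a in range(300,640,20):
    t=V[(V[:,0]>=a)&(V[:,0]<a+20)]
    if len(t): print(a,"min y",t[:,1].min().round(),"zmax",t[:,2].max().round())
```

```text
max z grid: rows x (50mm), cols y from 500 to -450
200 [-793, -787, -791, -789, -791, -791, -790, -790, -791, -793, -791, -791, -791, -792, -791, -791, -788, -792, -789]
250 [-999, -999, -999, -999, -999, -999, -999, -999, -999, -999, -999, -999, -999, -999, -999, -999, -999, -999, -999]
300 [-999, -999, 2, 3, 4, 63, 3, 4, 27, 16, 3, 87, 123, 135, 159, 160, 5, 6, 0]
350 [-999, -999, 33, 109, 111, 113, 111, 112, 33, 34, 27, 177, 178, 178, 161, 7, 17, 11, 0]
400 [-999, -999, 43, 73, 78, 85, 82, 112, 28, 18, 26, 177, 179, 178, 35, 35, 35, 35, 0]
450 [-999, -999, 30, 75, 82, 84, 81, 112, 16, 17, 17, 178, 178, 179, 177, 32, 57, 49, 0]
500 [-999, -999, 63, 74, 75, 74, 74, 112, 16, 17, 16, 178, 184, 185, 175, 31, 56, 53, 0]
550 [-999, -999, 38, 82, 81, 81, 78, 111, 16, 19, 25, 13, 15, 130, 11, 14, 35, 36, 2]
600 [-999, 19, 62, 64, 64, 68, 72, 158, 16, 25, 30, 13, 22, 9, 31, 32, 53, 51, 0]
650 [-999, -999, 95, 173, 252, 321, 340, 415, 16, 20, 31, 14, 21, 45, 31, 32, 50, 50, 1]
700 [-999, -999, -999, 170, 256, 331, 409, 413, 25, 15, 9, 15, 4, 45, 25, 41, 47, 46, 0]
750 [-999, -999, -999, -999, -1, 359, 362, 362, 362, 362, 362, 361, 362, 361, 362, 362, 362, 361, 363]
800 [-999, -999, -999, 1, 34, 359, 359, 359, 360, 402, 404, 359, 360, 360, 359, 359, 360, 360, 359]
850 [-999, -999, 67, 2, 34, 389, 412, 405, 396, 398, 392, 359, 359, 359, 359, 359, 360, 359, 358]
300 min y -165.0 zmax 120.0
320 min y -256.0 zmax 160.0
340 min y -257.0 zmax 157.0
360 min y -199.0 zmax 177.0
380 min y -201.0 zmax 179.0
400 min y -200.0 zmax 179.0
420 min y -199.0 zmax 179.0
440 min y -176.0 zmax 119.0
460 min y -201.0 zmax 178.0
480 min y -201.0 zmax 179.0
500 min y -201.0 zmax 184.0
520 min y -201.0 zmax 185.0
540 min y -189.0 zmax 186.0
```

```bash
python3 -m handwheel '[[[-0.38,-2.08,2.28,0],[-0.38,-2.08,2.28,0],[-0.38,-2.08,2.28,0],[-0.38,-2.08,2.28,0],[-0.38,-2.08,2.28,0],[-0.38,-2.08,2.28,0],[-0.38,-2.08,2.28,0],[-0.38,-2.08,2.28,0]]]' 0
python3 -m handwheel '[[[-0.38,-2.08,2.28,0],[-0.38,-2.08,2.28,0],[-0.38,-2.08,2.28,0],[-0.38,-2.08,2.28,0],[-0.38,-2.08,2.28,0],[-0.38,-2.08,2.28,0],[-0.38,-2.08,2.28,0],[-0.38,-2.08,2.28,0]]]'
cat >> h.py <<'E'
def need(x,y,z,yaw=None):
    "shift in cm along present tool axes to world target; turn to bring tool y to yaw"
    o=bot.get_obs(); R=Rot.from_euler('xyz',o['tcp_rot']).as_matrix()
    print('t',o['time'],'pos',o['tool_pos'].round(1),'F',o['contact_force'].round(1),'q',o['joint_positions'].round(2),'tooly',np.arctan2(R[1,1],R[0,1]).round(3))
    print('cm',(R.T@(np.array([x,y,z])-o['tool_pos'])/10).round(2))
    if yaw is not None: print('turn',-(yaw-np.arctan2(R[1,1],R[0,1])))
E
python3 -c "
from h import *
need(459.8,-333.1,250,-.08)"
```

```text
time: 1.47
tool_pos: [262.5, 304.0, 257.5]
tcp_rot: [0.924, 1.57, 0.685]
contact_force: [0.3, 0.3, 0.2]
grip_width: 42.9
time: 2.13
tool_pos: [400.5, 99.0, 287.9]
tcp_rot: [0.516, 1.57, 0.277]
contact_force: [0.6, 0.1, 0.1]
grip_width: 0.5
t 2.1333 pos [400.5  99.  287.9] F [0.6 0.1 0.1] q [ 0.06  0.08  1.69  0.    1.37 -1.28] tooly 1.332
cm [  3.79 -40.58  15.99]
turn 1.4117481253619424
```

```bash
python3 -m handwheel '[[[0,-2.54,1,0],[0,-2.54,1,0],[0,-2.54,1,0],[0,-2.54,1,0],[0,-2.54,1,0],[0,-2.54,1,0],[0,-2.54,1,0],[0,-2.54,1,0]]]'
python3 -m handwheel '[[[0,-2.54,1,0],[0,-2.54,1,0],[0,-2.54,1,0],[0,-2.54,1,0],[0,-2.54,1,0],[0,-2.54,1,0],[0,-2.54,1,0],[0,-2.54,1,0]]]'
python3 -m handwheel '[[[0,0,0,0.12],[0,0,0,0.12],[0,0,0,0.12],[0,0,0,0.12],[0,0,0,0.12],[0,0,0,0.12]]]'
python3 -m handwheel '[[[0,0,0,0.12],[0,0,0,0.12],[0,0,0,0.12],[0,0,0,0.12],[0,0,0,0.12],[0,0,0,0.09],[0,0,0,0]]]'
python3 -c "
from h import *
need(459.8,-333.1,120,-.08)
p,d=bot.capture('top'); cv2.imwrite('pics/top1.png',cv2.cvtColor(p,cv2.COLOR_RGB2BGR))
"
```

```text
time: 2.8
tool_pos: [429.5, -117.3, 287.7]
tcp_rot: [0.088, 1.57, -0.151]
contact_force: [1.0, -0.4, -0.9]
grip_width: 0.7
time: 3.47
tool_pos: [459.2, -333.6, 287.4]
tcp_rot: [1.631, 1.571, 1.392]
contact_force: [0.7, 0.1, 0.5]
grip_width: 0.6
time: 3.97
tool_pos: [459.2, -332.3, 287.4]
tcp_rot: [3.006, 1.571, 2.041]
contact_force: [0.3, 0.5, -0.2]
grip_width: 0.7
time: 4.55
tool_pos: [459.2, -332.2, 287.4]
tcp_rot: [-2.907, 1.571, 1.724]
contact_force: [-0.1, -0.3, -1.2]
grip_width: 0.4
t 4.55 pos [ 459.2 -332.2  287.4] F [-0.1 -0.3 -1.2] q [-0.76  0.38  1.29  0.    1.46 -0.68] tooly -0.081
cm [16.74  0.07  0.09]
turn -0.001150918228138148
```

View pics/top1.png

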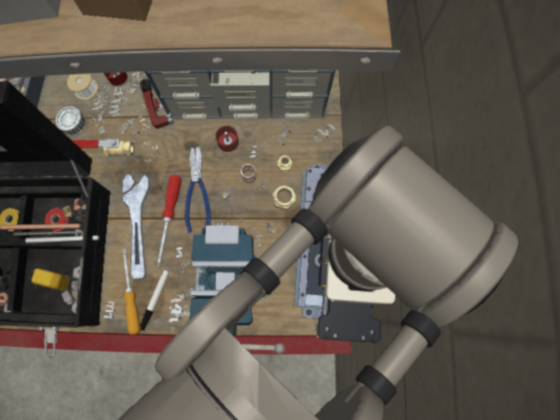

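```bash
python3 -c "
from h import *
p,d=bot.capture('scene'); cv2.imwrite('pics/scene1.png',cv2.cvtColor(p,cv2.COLOR_RGB2BGR))
"
```

```text
(no output)
```

View pics/scene1.png

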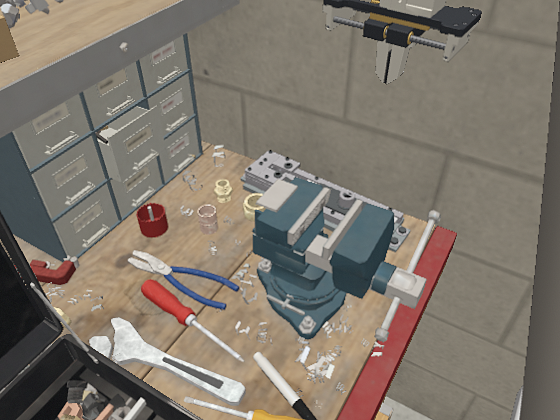

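```bash
python3 -m handwheel '[[[2.5,0,0,0],[2.5,0,0,0],[2.5,0,0,0],[2.5,0,0,0],[2.5,0,0,0],[2.5,0,0,0],[2.5,0,0,0],[2.5,0,0,0]]]'
python3 -m handwheel '[[[1.5,0,0,0],[1.2,0,0,0],[0.5,0,0,0],[0,0,0,0]]]'
python3 -c "
from h import *
need(459.8,-333.1,32,-.08)
for n in ('scene','top'):
  p,d=bot.capture(n); cv2.imwrite('pics/%s2.png'%n,cv2.resize(cv2.cvtColor(p,cv2.COLOR_RGB2BGR)[140:340,230:460],None,fx=3,fy=3))
"
```

```text
time: 5.32
tool_pos: [459.2, -332.2, 86.4]
tcp_rot: [1.045, 1.57, -0.601]
contact_force: [1.0, -0.2, -0.4]
grip_width: 0.5
time: 5.65
tool_pos: [458.7, -331.7, 54.4]
tcp_rot: [-2.287, 1.568, 2.349]
contact_force: [-0.2, 0.3, 0.3]
grip_width: 0.3
t 5.65 pos [ 458.7 -331.7   54.4] F [-0.2  0.3  0.3] q [-0.76  0.6   1.62  0.    0.92 -0.69] tooly -0.076
cm [2.24 0.12 0.13]
turn 0.003767225853882769
```

View pics/scene2.png

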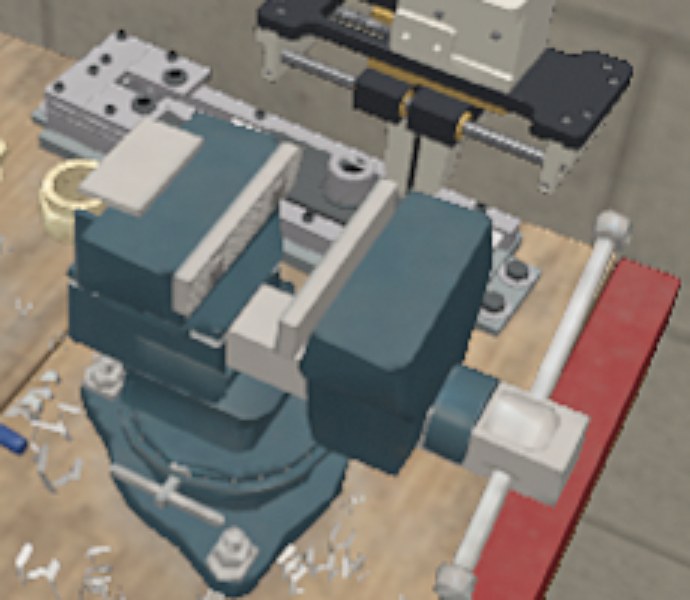

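View pics/top2.png

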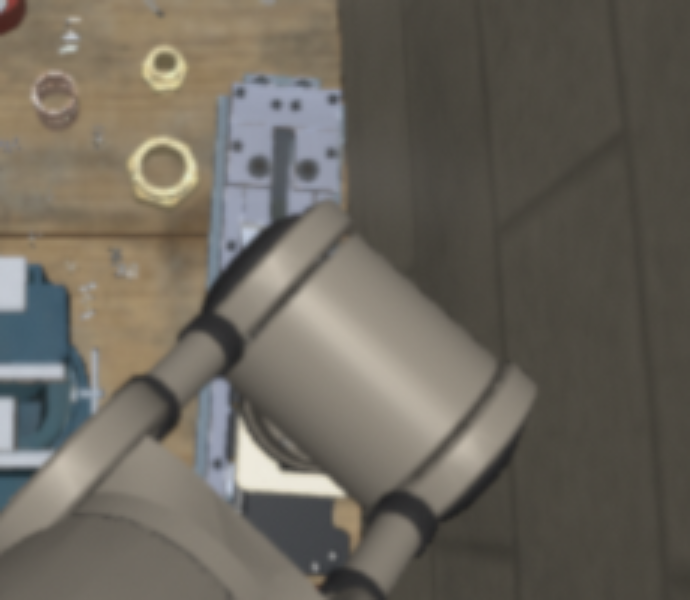

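```bash
python3 -m handwheel '[[[0.8,0.05,0.05,0],[0.8,0.05,0.05,0],[0.3,0,0,0],[0.2,0,0,0],[0.1,0,0,0],[0,0,0,0]]]'
python3 -m handwheel '[[[0.1,0,0,0],[0.1,0,0,0],[0.1,0,0,0],[0,0,0,0]]]'
python3 -m handwheel '[[[0.1,0,0,0],[0.1,0,0,0],[0.1,0,0,0],[0,0,0,0]]]'
```

```text
time: 6.25
tool_pos: [460.1, -333.2, 33.3]
tcp_rot: [-2.593, 1.57, 2.041]
contact_force: [0.3, 1.0, -0.6]
grip_width: 0.2
time: 6.58
tool_pos: [460.3, -333.5, 31.1]
tcp_rot: [0.932, 1.57, -0.717]
contact_force: [-1.2, 1.2, 5.8]
grip_width: 0.3
time: 6.92
tool_pos: [460.4, -333.5, 28.5]
tcp_rot: [0.901, 1.57, -0.747]
contact_force: [-2.0, 1.4, 10.1]
grip_width: 0.2
```

```bash
python3 -m handwheel '[[[0.1,0,0,0],[0.1,0,0,0],[0.1,0,0,0],[0,0,0,0]]]'
python3 -m handwheel '[[[0.1,0,0,0],[0.1,0,0,0],[0,0,0,0]]]'
python3 -m handwheel '[[[0.1,0,0,0],[0.1,0,0,0],[0,0,0,0]]]'
```

```text
time: 7.25
tool_pos: [460.6, -333.7, 26.2]
tcp_rot: [0.855, 1.569, -0.793]
contact_force: [-1.6, 1.8, 10.8]
grip_width: 0.4
time: 7.5
tool_pos: [461.2, -334.4, 26.0]
tcp_rot: [0.843, 1.566, -0.805]
contact_force: [-5.0, 3.3, 24.3]
grip_width: 0.3
time: 7.75
tool_pos: [461.7, -334.6, 25.9]
tcp_rot: [0.902, 1.564, -0.746]
contact_force: [-7.0, 6.3, 38.0]
grip_width: 0.2
```

```bash
python3 -m handwheel '[[[0,0.2,0,0],[0,0.2,0,0],[0,0.2,0,0],[0,0.2,0,0],[0,0.2,0,0]]]'
python3 -m handwheel '[[[0,0.2,0,0],[0,0.2,0,0],[0,0.2,0,0],[0,0.2,0,0],[0,0.2,0,0]]]'
python3 -c "
from h import *
need(471.8,-333.1,26,-.08)
p,d=bot.capture('scene'); cv2.imwrite('pics/s3.png',cv2.resize(cv2.cvtColor(p,cv2.COLOR_RGB2BGR)[140:270,230:420],None,fx=4,fy=4))
"
```

```text
time: 8.17
tool_pos: [471.1, -335.4, 25.9]
tcp_rot: [0.779, 1.565, -0.869]
contact_force: [-10.2, 6.6, 39.0]
grip_width: 0.3
time: 8.58
tool_pos: [481.2, -336.2, 26.0]
tcp_rot: [0.802, 1.565, -0.847]
contact_force: [-9.3, 6.0, 37.3]
grip_width: 0.0
t 8.5833 pos [ 481.2 -336.2   26. ] F [-9.3  6.  37.3] q [-0.74  0.67  1.58 -0.    0.88 -0.66] tooly -0.078
cm [-0.01 -0.96 -0.24]
turn 0.002377681548983837
```

View pics/s3.png

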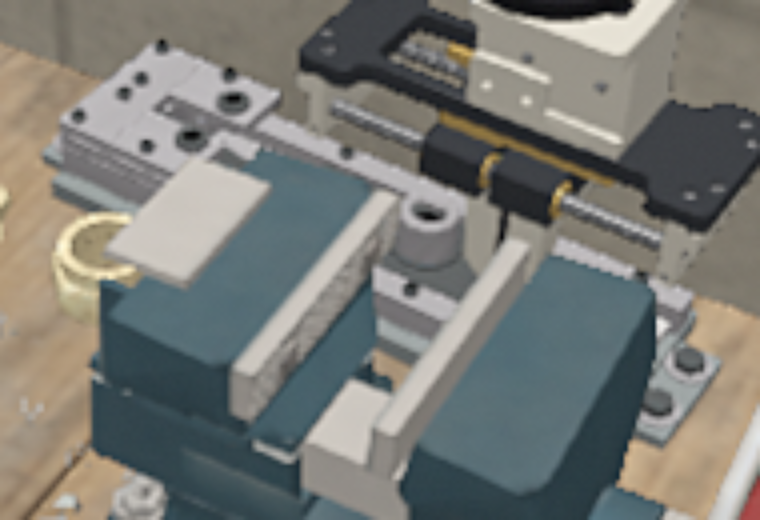

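```bash
python3 -c "
from h import *
print(atz('scene',(230+352/3-.3,140+155/3-.3),54), atz('scene',(230+432/4-.4,140+211/4-.4),48))
"
```

```text
[ 503.49500354 -341.70492665   54.        ] [ 519.51294187 -337.20880496   48.        ]
```

```bash
python3 -m handwheel '[[[0,0.2,0,0],[0,0.2,0,0],[0,0.2,0,0],[0,0.2,0,0],[0,0.2,0,0]]]'
python3 -m handwheel '[[[0,0.2,0,0],[0,0.2,0,0],[0,0.2,0,0],[0,0.2,0,0],[0,0.2,0,0]]]'
python3 -m handwheel '[[[0,0.2,0,0],[0,0.2,0,0],[0,0.2,0,0],[0,0.2,0,0],[0,0.2,0,0]]]'
cat > look.py <<'E'
import sys
from h import *
o=bot.get_obs()
p,d=bot.capture('scene'); cv2.imwrite('pics/%s.png'%sys.argv[1],cv2.resize(cv2.cvtColor(p,cv2.COLOR_RGB2BGR)[130:260,230:420],None,fx=4,fy=4,interpolation=cv2.INTER_CUBIC))
need(584.5-42,-343+3.4,26,-.08)
for l,z in (('weld_plate',20),('press_spot',26)):
    print(l,[(np.round(r['point'],1),round(r['conf'],2),atz('scene',r['point'],z).round(1)) for r in bot.spot_point('scene',l)[:1]])
E
python3 look.py s4
```

```text
time: 9.05
tool_pos: [491.2, -337.0, 26.0]
tcp_rot: [0.815, 1.565, -0.834]
contact_force: [-9.3, 5.9, 36.0]
grip_width: 0.3
time: 9.47
tool_pos: [501.2, -337.8, 26.0]
tcp_rot: [0.834, 1.565, -0.814]
contact_force: [-9.0, 5.5, 35.5]
grip_width: 0.9
time: 9.88
tool_pos: [509.1, -338.5, 25.9]
tcp_rot: [-0.027, 1.568, -1.675]
contact_force: [-15.6, 4.6, 37.4]
grip_width: 0.3
t 9.9333 pos [ 509.6 -338.6   25.9] F [-15.7   4.5  38.9] q [-0.71  0.71  1.5  -0.    0.93 -0.63] tooly -0.077
cm [-0.01  3.29 -0.15]
turn 0.0026795458471740724
weld_plate [(array([325.7, 200.5]), 0.75, array([ 540.7, -335.5,   20. ]))]
press_spot [(array([343.7, 202.1]), 0.86, array([ 507.6, -342.2,   26. ]))]
```

View pics/s4.png

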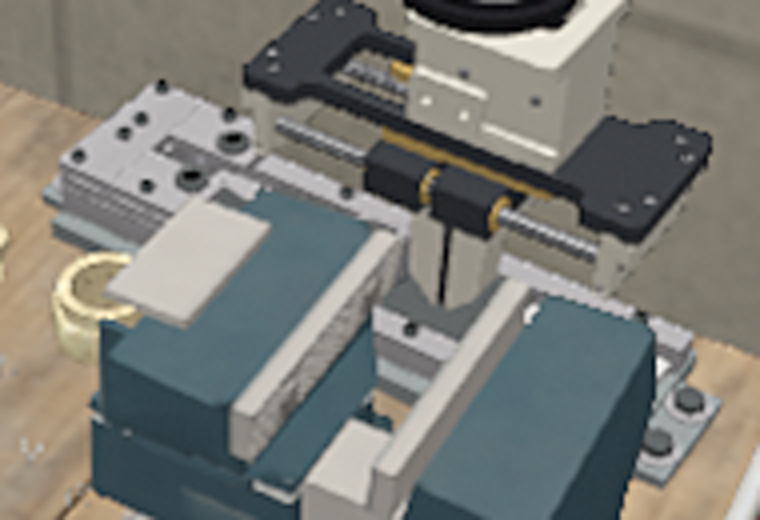

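```bash
python3 -m handwheel '[[[0,0.15,0,0],[0,0.15,0,0],[0,0.15,0,0],[0,0.15,0,0]]]'
python3 -m handwheel '[[[0,0.15,0,0],[0,0.15,0,0],[0,0.15,0,0],[0,0.15,0,0]]]'
python3 look.py s5
```

```text
time: 10.37
tool_pos: [515.3, -339.3, 25.9]
tcp_rot: [0.194, 1.567, -1.455]
contact_force: [-16.2, 3.8, 35.9]
grip_width: 0.1
time: 10.7
tool_pos: [518.4, -339.5, 25.9]
tcp_rot: [-1.158, 1.565, -2.806]
contact_force: [-27.7, 2.8, 44.8]
grip_width: 0.5
t 10.75 pos [ 518.7 -339.6   25.9] F [-24.9   4.   42.9] q [-0.7   0.72  1.47 -0.01  0.95 -0.62] tooly -0.077
cm [-0.02  2.37 -0.18]
turn 0.0028082933151253875
weld_plate [(array([323.5, 199.2]), 0.51, array([ 545.9, -336.7,   20. ]))]
press_spot [(array([344.2, 205.1]), 0.84, array([ 503.3, -335.1,   26. ]))]
```

View pics/s5.png

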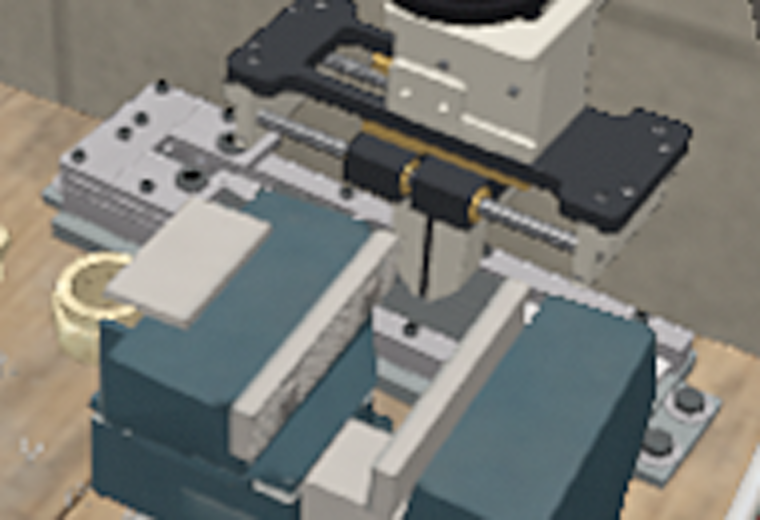

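```bash
python3 -m handwheel '[[[0,0.15,0,0],[0,0.15,0,0],[0,0.15,0,0],[0,0.15,0,0]]]'
python3 -m handwheel '[[[0,0.15,0,0],[0,0.15,0,0],[0,0.15,0,0],[0,0.15,0,0]]]'
python3 look.py s6
```

```text
time: 11.18
tool_pos: [523.5, -339.9, 25.9]
tcp_rot: [-1.317, 1.564, -2.966]
contact_force: [-23.2, 4.1, 40.4]
grip_width: 0.2
time: 11.52
tool_pos: [531.9, -340.6, 25.9]
tcp_rot: [-0.61, 1.567, -2.258]
contact_force: [-20.5, 3.5, 38.7]
grip_width: -0.0
t 11.5667 pos [ 532.4 -340.7   25.9] F [-18.5   3.1  36.5] q [-0.69  0.74  1.43 -0.    0.97 -0.61] tooly -0.078
cm [-0.01  1.   -0.18]
turn 0.0023657569616166996
weld_plate [(array([315.5, 197.4]), 0.67, array([ 561.2, -333.6,   20. ]))]
press_spot [(array([337.7, 202.4]), 0.71, array([ 516.7, -335.8,   26. ]))]
```

View pics/s6.png

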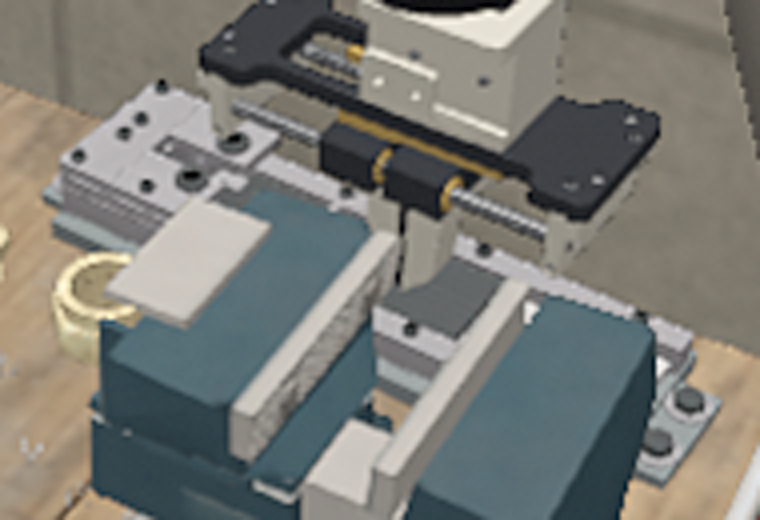

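```bash
python3 -m handwheel '[[[0,0.2,0,0],[0,0.2,0,0],[0,0.2,0,0],[0,0.2,0,0],[0,0,0,0]]]'
python3 -m handwheel '[[[0,0.2,0,0],[0,0.2,0,0],[0,0.2,0,0],[0,0.2,0,0],[0,0,0,0]]]'
python3 -m handwheel '[[[0,0.1,0,0],[0,0.1,0,0],[0,0.1,0,0],[0,0,0,0]]]'
python3 look.py s7
```

```text
time: 12.08
tool_pos: [540.7, -341.3, 26.0]
tcp_rot: [-0.148, 1.567, -1.796]
contact_force: [-17.0, 3.0, 35.8]
grip_width: 0.5
time: 12.5
tool_pos: [548.7, -342.0, 25.9]
tcp_rot: [-0.156, 1.567, -1.805]
contact_force: [-17.0, 2.4, 35.0]
grip_width: 0.7
time: 12.83
tool_pos: [551.4, -342.2, 25.9]
tcp_rot: [-0.312, 1.567, -1.961]
contact_force: [-18.6, 2.9, 34.9]
grip_width: 0.7
t 12.8833 pos [ 551.4 -342.2   25.9] F [-18.1   3.2  35.8] q [-0.67  0.76  1.38 -0.    1.   -0.59] tooly -0.078
cm [-0.01 -0.9  -0.19]
turn 0.002316980771495336
weld_plate [(array([311., 192.]), 0.72, array([ 575.8, -343.1,   20. ]))]
press_spot [(array([328.5, 196.2]), 0.53, array([ 539. , -342.7,   26. ]))]
```

View pics/s7.png

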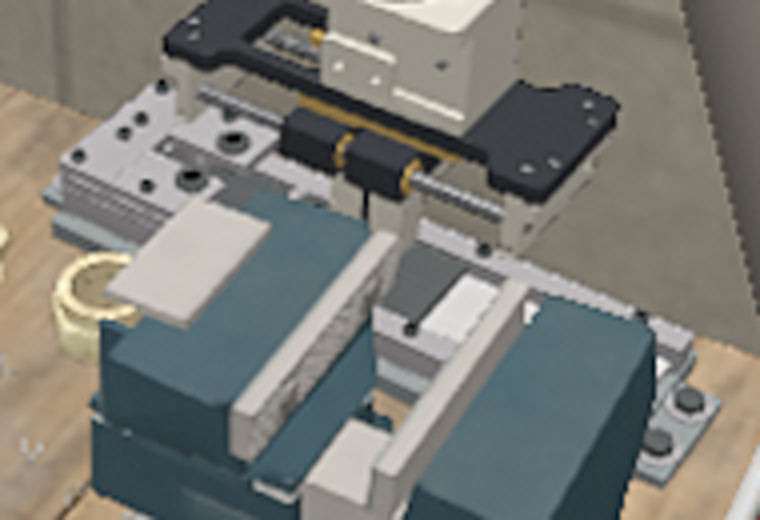

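```bash
python3 -m handwheel '[[[0,0.1,0,0],[0,0.1,0,0],[0,0.1,0,0],[0,0,0,0]]]'
python3 -m handwheel '[[[0,0.1,0,0],[0,0.1,0,0],[0,0.1,0,0],[0,0,0,0]]]'
python3 -m handwheel '[[[0,0.1,0,0],[0,0.1,0,0],[0,0,0,0]]]'
```

```text
time: 13.32
tool_pos: [553.6, -342.3, 25.9]
tcp_rot: [-0.754, 1.567, -2.402]
contact_force: [-20.5, 3.4, 36.6]
grip_width: 0.5
time: 13.65
tool_pos: [553.7, -342.3, 25.9]
tcp_rot: [-1.389, 1.562, -3.037]
contact_force: [-31.2, 3.9, 43.4]
grip_width: 0.1
time: 13.9
tool_pos: [553.9, -342.3, 25.9]
tcp_rot: [-1.513, 1.558, 3.122]
contact_force: [-37.9, 4.2, 46.2]
grip_width: 0.1
```

```bash
python3 -m handwheel '[[[0,0.1,0,0],[0,0.1,0,0],[0,0,0,0],[0,0,0,0]]]'
python3 -m handwheel '[[[0,-0.2,0,0],[0,-0.2,0,0],[0,-0.2,0,0],[0,0,0,0]]]'
python3 -m handwheel '[[[-0.2,-0.05,0,0],[-0.2,-0.05,0,0],[0,0,0,0]]]'
```

```text
time: 14.23
tool_pos: [554.0, -342.3, 25.9]
tcp_rot: [-1.582, 1.555, 3.053]
contact_force: [-44.6, 4.6, 50.9]
grip_width: 0.4
time: 14.57
tool_pos: [553.9, -342.3, 25.9]
tcp_rot: [-0.929, 1.567, -2.577]
contact_force: [-22.4, 2.2, 37.8]
grip_width: 0.5
time: 14.82
tool_pos: [553.7, -341.9, 26.1]
tcp_rot: [-1.119, 1.568, -2.768]
contact_force: [-11.1, -2.2, 12.8]
grip_width: 0.3
```

```bash
python3 -m handwheel '[[[-0.1,-0.1,0,0],[-0.1,-0.05,0,0],[0,0,0,0]]]'
python3 -m handwheel '[[[-0.1,-0.1,0,0],[-0.1,-0.1,0,0],[-0.2,-0.1,0,0],[0,0,0,0]]]'
python3 look.py s8
```

```text
time: 15.07
tool_pos: [553.7, -340.8, 26.5]
tcp_rot: [-1.67, 1.57, 2.964]
contact_force: [-4.8, -0.7, 1.9]
grip_width: 0.8
time: 15.4
tool_pos: [551.8, -340.4, 30.9]
tcp_rot: [1.32, 1.57, -0.329]
contact_force: [-0.2, -0.3, 0.1]
grip_width: 0.3
t 15.45 pos [ 551.8 -340.4   30.8] F [ 0.5 -1.   0.3] q [-0.67  0.76  1.38  0.    1.01 -0.59] tooly -0.078
cm [ 0.48 -0.93 -0.  ]
turn 0.002216888866181335
weld_plate [(array([306.8, 195.1]), 0.78, array([ 578.3, -331.1,   20. ]))]
press_spot [(array([324.8, 195.5]), 0.73, array([ 545.8, -341. ,   26. ]))]
```

View pics/s8.png

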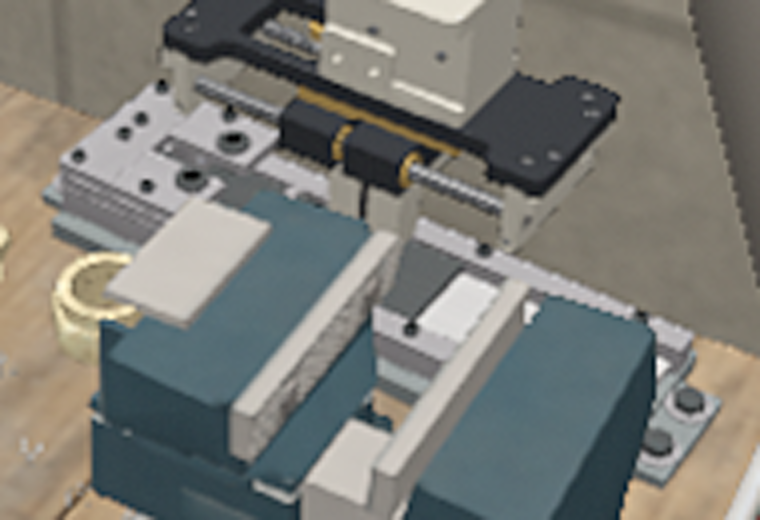

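Released with no force. I'll back off a little, lift clear straight up, then move away so the top camera can see.

```bash
python3 -m handwheel '[[[-0.3,-0.5,0,0],[-1,-0.5,0,0],[-2,0,0,0],[-2.5,0,0,0],[-2.5,0,0,0],[-2.5,0,0,0],[-2.5,0,0,0],[-2.5,0,0,0]]]'
python3 -m handwheel '[[[-2.5,0,0,0],[-2.5,0,0,0],[-2.5,0,0,0],[0,-2,-2,0],[0,-2,-2,0],[0,-2,-3,0],[0,-1,-3,0],[0,-1,-3,0]]]'
python3 -m handwheel '[[[0,-1,-3,0],[0,-1,-3,0],[0,-1,-3,0],[0,-1,-3,0],[0,-1,-3,0],[0,-1,-3,0],[0,-1,-3,0],[0,0,0,0]]]'
python3 - <<'E'
from h import *
for n in("top","scene"):
    p,d=bot.capture(n); cv2.imwrite(f"pics/{n}9.png",cv2.cvtColor(p,cv2.COLOR_RGB2BGR)); np.save(f"pics/{n}9.npy",d)
    if n=="top": c=p[155:330,285:360]
    else: c=p[140:260,230:420]
    cv2.imwrite(f"pics/{n}9z.png",cv2.resize(cv2.cvtColor(c,cv2.COLOR_RGB2BGR),None,fx=3.4 if n=="top" else 4,fy=3.4 if n=="top" else 4,interpolation=cv2.INTER_CUBIC))
    for l,z in(("weld_plate",20),("press_spot",26),("stop_pins",20)):
        print(n,l,[(np.round(r["point"],1),atz(n,r["point"],z).round(1)) for r in bot.spot_point(n,l)[:1]])
E
```

```text
time: 16.22
tool_pos: [540.8, -339.5, 190.8]
tcp_rot: [1.06, 1.57, -0.589]
contact_force: [0.1, -0.0, 0.2]
grip_width: 0.9
time: 16.88
tool_pos: [470.1, -202.6, 264.4]
tcp_rot: [1.229, 1.57, -0.421]
contact_force: [1.0, 0.0, 0.6]
grip_width: 0.4
time: 17.55
tool_pos: [416.2, 14.9, 264.4]
tcp_rot: [2.93, 1.569, 1.285]
contact_force: [-1.0, 0.1, -0.6]
grip_width: 0.3
top weld_plate [(array([320.5, 222.9]), array([ 586.4, -341.3,   20. ]))]
top press_spot [(array([320.4, 244. ]), array([ 539. , -339.1,   26. ]))]
top stop_pins [(array([323.8, 196.1]), array([ 647. , -350.4,   20. ]))]
scene weld_plate []
scene press_spot []
scene stop_pins []
```

View pics/top9z.png

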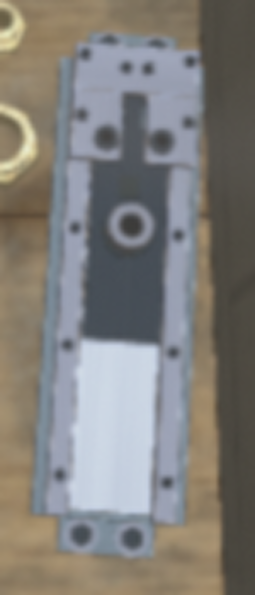

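View pics/scene9z.png

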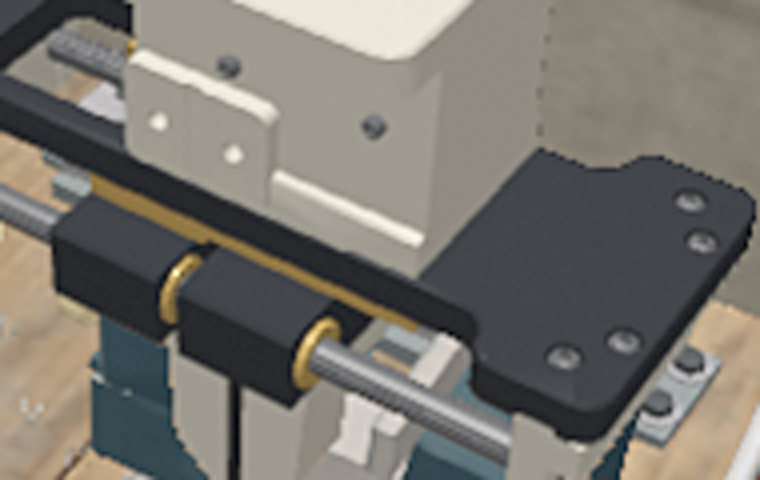

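Run:
```python
from h import *
f=lambda q:(q[0]/3.4-.35+285,q[1]/3.4-.35+155)
O=np.array([554.5,-340.7]); a=-.08; e=np.array([[np.cos(a),np.sin(a)],[-np.sin(a),np.cos(a)]])
J=lambda q,z:(e@(atz("top",f(q),z)[:2]-O)).round(1)
print("socket",J((130,226),48),"back edge",J((80,338),26),J((157,344),26),"bed back",J((68,508),20),J((153,514),20))
d0=np.load("pics/top0.npy");d=np.load("pics/top9.npy"); K,dc,R,pos=cam("top")
def prof(d):
    vv,uu=np.mgrid[155:330,285:360]
    u=cv2.undistortPoints(np.stack([uu,vv],-1).reshape(-1,1,2).astype(float),K,dc)[:,0]
    z=d[155:330,285:360].ravel(); P=pos+(np.c_[u*z[:,None],z])@R.T; j=(P[:,:2]-O)@e.T
    for x in range(-140,80,10):
        s=(abs(j[:,0]-x)<5)&(abs(abs(j[:,1])-18)<4); r=(abs(j[:,0]-x)<5)&(abs(abs(j[:,1])-32)<4)
        print(x,P[s,2].mean().round(1),P[r,2].mean().round(1),end=' | ')
    print()
prof(d0);prof(d)
```

```text
socket [29.8  0. ] back edge [-39.2  25.2] [-39.3 -23.1] bed back [-144.    25.7] [-143.8  -26.8]
-140 24.1 29.2 | -130 25.9 29.6 | -120 30.1 30.4 | -110 32.3 29.4 | -100 32.2 28.7 | -90 31.8 28.3 | -80 31.5 28.8 | -70 31.5 29.1 | -60 31.8 28.5 | -50 32.9 29.2 | -40 32.1 29.1 | -30 31.5 28.7 | -20 32.2 28.2 | -10 31.5 28.6 | 0 31.8 28.7 | 10 32.1 28.8 | 20 26.2 28.7 | 30 25.7 30.8 | 40 25.9 28.7 | 50 18.8 28.8 | 60 19.9 28.8 | 70 26.8 32.2 | 
-140 19.0 29.0 | -130 19.8 29.6 | -120 20.2 30.3 | -110 20.0 28.9 | -100 20.0 29.2 | -90 19.3 29.0 | -80 19.9 29.2 | -70 19.9 28.5 | -60 19.6 28.9 | -50 19.7 29.2 | -40 22.9 29.6 | -30 25.6 28.8 | -20 25.2 29.0 | -10 25.6 28.8 | 0 25.8 29.0 | 10 25.5 28.8 | 20 25.6 28.5 | 30 25.7 31.0 | 40 25.7 29.0 | 50 25.8 29.0 | 60 25.9 28.7 | 70 29.8 33.5 |
```

Run:
```python
from h import *
o=bot.get_obs(); print(o['time'],o['contact_force'].round(1)); a=cv2.imread("pics/top0.png").astype(int)[140:215,225:305];b=cv2.imread("pics/top9.png").astype(int)[140:215,225:305]; print("bystander diff",abs(a-b).mean().round(2))
print(bot.close_job())
```

```text
17.95 [ 0.2 -0.2 -0.3]
bystander diff 0.37
the job is handed in; nothing more can be done
None
```

The weld plate is loaded in the drill jig and held flat by the leaf spring alone. The job was handed in at about 18 s with nothing touching the robot.

**How it went:** I pressed the plate fully down with the shut fingertips behind the socket, at about 35–50 N. Keeping it down, I slid it along the channel under the leaf spring until it stopped hard against the pins. The push peaked at about 45 N there. I then eased off the push and the pressure together, lifted straight clear and moved the arm away.

**Last checks (top camera):**
- **Position:** the socket measured at jig x = 29.8 mm, against a target of 30. The plate's back edge measured at about -39 mm, against -40.
- **Flatness:** the plate top was level at 25–26 mm and the bed at about 20 mm, which is fully down.
- **Loose fittings:** the picture around them was unchanged from the start.

**What disagreed or failed:**
- **While the gripper hid the plate:** the networks' plate positions scattered by several millimetres, so I relied on the force stop and the final top view.
- **Final scene view:** the arm blocked this camera, so it gave no second check.

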